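Close down the coffee bar's switch console

TASK

Closing time at the coffee bar: switch everything off by sweeping the four red paddles flat in one drag of a finger along the row, starting at the paddle next to the open cover and not lifting the finger out before the last one is down. Then slide the metal cover along its channel over the switches, past the small ridge at the end, until it is fully home. Leave the jug, cup, tamper and jar standing where they are.

Things in the scene. Friction and masses are not known exactly. Their poses are not given: they have to be found in the camera images.
- console: Fixed black and steel switch console, 112 mm deep (x), 529 mm long (y from -134 to +395). Origin on the counter, below the middle of the four switches; x points across it away from the robot, y left along the row, z up. An open trough runs along it: floor 50 mm above the counter, 74 mm clear between the lips of its side channels, whose tops are at 93 mm.
- guard_bar (a point): Middle of the fixed steel guard bar (12 mm thick) along console y above the switches: console x -4 mm, y -125 to +125, 177 mm above the counter; its ends bend back to posts on the far side (x +62). A tool pointing straight down does not fit past it; one tilted 35 to 45 degrees, fingers pointing down and away from the robot, hand on the robot's side, passes below.
- trough_end (a point): Foot of the inner face of the wall that closes the trough, at console y -124 mm, 50 mm above the counter; the wall is 10 mm thick, its top 93 mm above the counter. A small brass sprung ridge (52 mm long, top 82 mm above the counter) stands before it at console y -109 mm.
- cover_handle (a point): Centre of the orange upright tab on the sliding cover, 99 mm above the counter; 50 mm in x, 10 mm thick in y, 22 mm high (foot 88, top 110 mm above the counter). It can be pushed or pinched. It lies at console x 0, y +317 mm with the cover fully open, +42 mm with it fully home.
- cover_front (a point): Middle of the front edge of the cover, on its top face, 88 mm above the counter: a grey metal plate 84 mm wide (x), 236 mm long (y), 4 mm thick, running in the channel grooves. At console y +153 mm fully open, -122 mm fully home. The tab's centre is 164 mm behind this edge (+y).
- cover (a joint): Travel (m) of the cover towards console -y: 0 fully open (parked left of the switches), 0.275 home at its stop, over all four switches. Starts at 0 to 0.03. Slides with 1.5 N, but from about 0.258 to 0.274 the sprung ridge must be overridden with about 8 to 10 N; short of the ridge's crest it is not shut.
- paddle1 (a joint): Angle (rad) of switch paddle 1, hinged at console y 66 mm (paddle 1 is next to the open cover). 0 to 0.05: on, leaning 10 degrees towards console +y; 1.257 (stop): off, lying over 62 degrees towards console -y. Very light (under 1 N); pushed some 40 degrees past upright it drops to its stop by itself.
- paddle1_tip (a point): On the axis of the white rounded top edge (radius 4 mm) of red paddle 1: 28 mm wide (x), 8 mm thick, this point 33 mm from its hinge, which runs along console x, 56 mm above the counter. Top at 92 mm when on, 76 mm when off: a fingertip whose lowest part is drawn along at 80 to 86 mm above the counter lays it over and passes above it.
- paddle2 (a joint): Angle (rad) of switch paddle 2, hinged at console y 22 mm (paddle 1 is next to the open cover). 0 to 0.05: on, leaning 10 degrees towards console +y; 1.257 (stop): off, lying over 62 degrees towards console -y. Very light (under 1 N); pushed some 40 degrees past upright it drops to its stop by itself.
- paddle2_tip (a point): On the axis of the white rounded top edge (radius 4 mm) of red paddle 2: 28 mm wide (x), 8 mm thick, this point 33 mm from its hinge, which runs along console x, 56 mm above the counter. Top at 92 mm when on, 76 mm when off: a fingertip whose lowest part is drawn along at 80 to 86 mm above the counter lays it over and passes above it.
- paddle3 (a joint): Angle (rad) of switch paddle 3, hinged at console y -22 mm (paddle 1 is next to the open cover). 0 to 0.05: on, leaning 10 degrees towards console +y; 1.257 (stop): off, lying over 62 degrees towards console -y. Very light (under 1 N); pushed some 40 degrees past upright it drops to its stop by itself.
- paddle3_tip (a point): On the axis of the white rounded top edge (radius 4 mm) of red paddle 3: 28 mm wide (x), 8 mm thick, this point 33 mm from its hinge, which runs along console x, 56 mm above the counter. Top at 92 mm when on, 76 mm when off: a fingertip whose lowest part is drawn along at 80 to 86 mm above the counter lays it over and passes above it.
- paddle4 (a joint): Angle (rad) of switch paddle 4, hinged at console y -66 mm (paddle 1 is next to the open cover). 0 to 0.05: on, leaning 10 degrees towards console +y; 1.257 (stop): off, lying over 62 degrees towards console -y. Very light (under 1 N); pushed some 40 degrees past upright it drops to its stop by itself.
- paddle4_tip (a point): On the axis of the white rounded top edge (radius 4 mm) of red paddle 4: 28 mm wide (x), 8 mm thick, this point 33 mm from its hinge, which runs along console x, 56 mm above the counter. Top at 92 mm when on, 76 mm when off: a fingertip whose lowest part is drawn along at 80 to 86 mm above the counter lays it over and passes above it.
- jug_mid (a point): Bystander: stainless steel milk jug with a side handle, 86 mm across, 110 mm high; this point is on its axis, half-way up. To be left alone.
- cup_mid (a point): Bystander: black coffee cup with a side handle, 80 mm across, 62 mm high; this point is on its axis, half-way up. To be left alone.
- tamper_mid (a point): Bystander: steel coffee tamper standing on its foot, 58 mm across, 92 mm high; this point is on its axis, half-way up. To be left alone.
- syrup_mid (a point): Bystander: amber syrup jar with a black cap, 66 mm across, 170 mm high; this point is on its axis, half-way up. To be left alone.

How it is judged:
On the way, in this order (a step that is already met when the one before it is completed fails the run):
1. all four paddles lie in their off position, the cover still open (value of joint each of paddle1, paddle2, paddle3, paddle4 above 1.1 rad and value of joint cover below 0.1 m), for 0.2 s.
2. the cover is fully home, over its ridge (value of joint each of paddle1, paddle2, paddle3, paddle4 above 1.1 rad and value of joint cover above 0.271 m), for 0.2 s.
At the end, for the whole second after the job is handed in: All four paddles are off (beyond 1.1 of 1.257 rad), the cover is home past the ridge (within 4 mm of its stop) and at rest, and the jug, cup, tamper and jar stand upright within 20 mm of where they were (all of step 2 and value of joint cover below 0.285 m and velocity of joint cover below 0.005 m/s and angle between each of jug_mid, cup_mid, tamper_mid, syrup_mid's own z axis and vertical below 0.15 rad); the robot touches nothing.
It fails at once if a paddle laid flat while the one before it (nearer the cover) is still up ((value of joint paddle2 above 1.1 rad and value of joint paddle1 below 0.6 rad) or (value of joint paddle3 above 1.1 rad and value of joint paddle2 below 0.6 rad) or (value of joint paddle4 above 1.1 rad and value of joint paddle3 below 0.6 rad)).
It fails at once if the finger lifted out of the row in mid-sweep (grasp point more than 150 mm above the counter while paddle 1 is off and paddle 4 still on) (value of joint paddle1 above 1.1 rad and value of joint paddle4 below 0.3 rad and height (world z) of the grasp point above 0.15 m).
It fails at once if a bystander (jug, cup, tamper or jar) moved more than 20 mm (distance of any of jug_mid, cup_mid, tamper_mid, syrup_mid from where it was at the start of the episode above 0.02 m).
It also fails if it takes over 51 s, if anything falls off the work surface, if the arm or the gripper's body presses on something with over 40 N, if the wrist force passes 120 N, or if a joint passes its speed limit or range.

ROBOT

A 6-joint arm with a two-finger parallel gripper is mounted at the origin on the work surface. World frame = base frame: x ahead of the robot, y to its left, z up, the work surface at z = 0. Lengths are in m, angles in rad, forces in N, time in s.
With the tool pointing down it reaches from about 0.25 to 0.775 m from the base axis. Payload 4 kg.
Tool frame: the origin (TCP) lies between the finger pads; the fingertips stand 17 mm ahead of it and the grasp point (between the pads) lies 2 mm behind it; x points along the fingers, z is the direction in which the jaws open and shut, and the axes are right-handed (so a half turn about x gives the same grasp; the last joint's range is limited). The gripper opens to 94 mm and grips with 3 to 60 N. Pads are 16 mm wide; open, the fingers measure 119 mm over their backs; the gripper's body (75 mm by 177 mm) begins 78 mm behind the grasp point.
Start: joints at [1.102, 0.087, 1.371, -0, 1.684, -0.103], TCP at [0.197, 0.514, 0.223] pointing down, gripper open.
Joint ranges: [-3.1, 3.1], [-0.76, 2.03], [0.27, 2.55], [-1.08, 4.22], [0.17, 2.65], [-2.57, 2.57]. Speed limits (rad/s): [2.79, 2.79, 3.14, 3.14, 3.14, 3.14].

INTERFACE

Orientations are given as a unit quaternion [w, x, y, z].
In Python, from station import sense, imaging, job gives the robot as it stands.
- The arm moves only by the tool drive_tool, never from a script. Its argument "targets" is text: rows parted by semicolons, each of 7 numbers parted by spaces: the shift along the world's x, y, z in m, then the turn, a rotation vector about the world's x, y, z in units of 6 degrees (1.0 is 6 degrees), then the closure in counts, from 0 (fully open) to 255 (shut). A call has 1 to 20 rows; each row is the pose to reach, as a shift and turn from the pose measured when the call began; what a row does not reach only later rows make up. A row lasts 1/10 s, in which the tool goes at most 50 mm and 8.59 degrees, less where a joint would pass 70% of its speed; a pose out of reach is approached as far as the arm can. A call with a gripper value outside its range is refused whole. The fingers move at their own pace and stop on an object; "newtons" is the grip in N (left out, the last holds). Time passes only in rows, so rows that repeat a pose let the fingers close. It gives the time, the measured TCP pose, the force and the opening at its end, in the units of the state.
- sense(): the state, without advancing time (a new reading comes with each control period).
- imaging.grab_frame(name): name is "scene" or "top" or "wrist"; returns the picture (400x640x3 uint8, red, green, blue); there is no depth.
- imaging.calibration(name): a dict with "K" (3x3 intrinsics, pixels), "dist" ([k1, k2, p1, p2, k3] as OpenCV has them; the pictures are not rectified), "rvec" (rotation vector, rad) and "tvec" (3), from world to camera coordinates, as OpenCV has them; the wrist camera has in their place "mount" (4x4, takes a point from camera to tool coordinates, whose origin is the TCP and whose axes are the tool frame's). Camera axes: x right, y down, z forward; pixel columns grow to the right and rows downward; lengths in m; the calibration is good to about 2 mm. A picture is of the moment at which its call begins: read the wrist's pose just before it. calibration takes no time and is no camera call.
- job.finish_job(): hands the job in, once; it reports no verdict.
The state is a dict: "time": time; "joints": joint angles; "dq": joint speeds; "joint_efforts": joint torques, N m; "position": TCP position; "tcp_rot": TCP orientation; "force": force on the tool from outside, world axes, zero at the start; "ft_torque": the same for the moment, N m; "opening": opening from 0.0 (shut) to 1.0 (fully open).
Only numpy, scipy, OpenCV 4.12 (cv2) and the standard library are available. Lean on these libraries where they do the work, as an engineer would, in place of code of your own. Each camera call takes 0.05 s, during which the arm holds its last target.

## Working session

There is one attempt and no reset: what is moved stays moved. The work goes in short steps, Python scripts to look and compute and a tool call to move; the robot and the scene stay as the last step left them, time stands still between calls to the robot, and variables do not carry over. Pictures are saved under pics/ and viewed, and the job is handed in when it is done.

Besides the shell and the picture viewer there is one more tool, called after ">>>" as name(argument=value, ...) on one line, values as JSON. drive_tool: Moves the arm, as the interface text tells. Its arguments: {"type":"object","properties":{"targets":{"type":"string"},"newtons":{"type":"number"}},"required":["targets"]}

```bash
ls; mkdir -p pics; python3 - <<'E'
from station import sense, imaging, job
import cv2
s=sense();print(s)
for n in ["scene","top"]:
    f=imaging.grab_frame(n);cv2.imwrite(f"pics/{n}0.png",f[:,:,::-1]);print(imaging.calibration(n))
print(imaging.calibration("wrist"))
E
```

```text
pics
{'time': 0.0, 'joints': array([ 1.10190790e+00,  8.79530797e-02,  1.37226641e+00, -3.17564386e-05,
        1.68362811e+00, -1.03104427e-01]), 'dq': array([ 3.26893786e-06, -4.47855418e-04,  5.77317322e-04, -4.95650785e-04,
        2.27312307e-05, -9.43438342e-04]), 'joint_efforts': array([-4.07477341e-05, -3.40158248e+01, -3.02432764e+01,  7.20193936e-02,
        3.24908900e-02, -1.51611875e-04]), 'position': array([0.19650029, 0.51313188, 0.22129905]), 'tcp_rot': array([ 0.58190376, -0.40111418,  0.58329283,  0.40033098]), 'force': array([-0.31095504, -0.06474814, -0.09067687]), 'ft_torque': array([-0.00277088,  0.0325163 , -0.00263049]), 'opening': 1.001607871044962}
{'K': array([[514.05172078,   0.        , 322.71902166],
       [  0.        , 514.05172078, 201.29341084],
       [  0.        ,   0.        ,   1.        ]]), 'dist': array([0.01067936, 0.        , 0.        , 0.        , 0.        ]), 'rvec': array([ 1.34373802,  2.26327069, -0.86588273]), 'tvec': array([ 0.30730078, -0.25119149,  1.72950238])}
{'K': array([[462.42409727,   0.        , 322.22349082],
       [  
[... 181 characters left out ...]
': array([ 2.13053175, -2.11130915,  0.21923073]), 'tvec': array([-0.07815918,  0.55610775,  1.0504123 ])}
{'K': array([[326.47683217,   0.        , 318.40817349],
       [  0.        , 326.47683217, 200.30429075],
       [  0.        ,   0.        ,   1.        ]]), 'dist': array([-0.04861023,  0.        ,  0.        ,  0.        ,  0.        ]), 'mount': array([[ 3.37893854e-06, -2.85341965e-01,  9.58425773e-01,
        -1.62896354e-01],
       [ 2.51475173e-04, -9.58425743e-01, -2.85341957e-01,
         8.38425715e-02],
       [ 9.99999968e-01,  2.41984441e-04,  6.85179585e-05,
        -6.60371231e-04],
       [ 0.00000000e+00,  0.00000000e+00,  0.00000000e+00,
         1.00000000e+00]])}
```

View pics/top0.png

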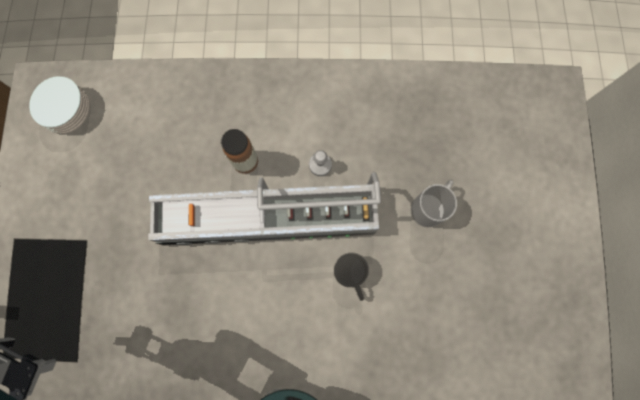

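View pics/scene0.png

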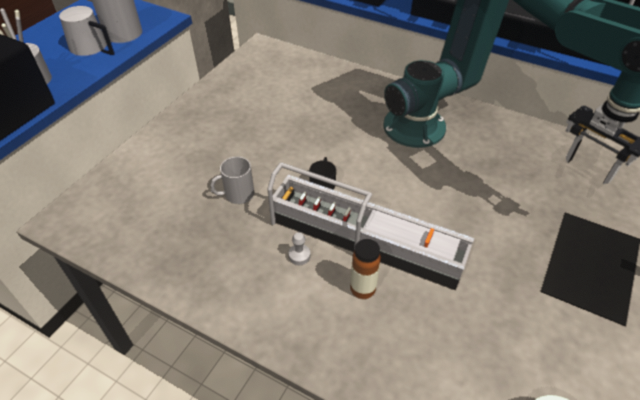

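The top view shows the console from (150,195) to (378,240), with the tab at (192,214), paddles at x≈292–347 and y≈213, ridge at (367,210), cup (351,270), jug (437,203), tamper (320,160) and jar (240,150). I'll zoom in for pixel accuracy.

```bash
cat > h.py <<'E'
import numpy as np, cv2
from station import sense, imaging
def cam(n):
    c=imaging.calibration(n);K,d=c["K"],c["dist"]
    R=cv2.Rodrigues(c["rvec"])[0];return K,d,R,c["tvec"]
def ray(n,uv):
    K,d,R,t=cam(n)
    p=cv2.undistortPoints(np.array(uv,float).reshape(-1,1,2),K,d).reshape(-1,2)
    D=np.c_[p,np.ones(len(p))]@R
    return -R.T@t,D
def onz(n,uv,z):
    o,D=ray(n,uv);return o+D*((z-o[2])/D[:,2])[:,None]
def proj(n,P):
    K,d,R,t=cam(n);return cv2.projectPoints(np.array(P,float).reshape(-1,1,3),R,t,K,d)[0].reshape(-1,2)
E
python3 - <<'E'
import cv2,numpy as np
from h import *
im=cv2.imread('pics/top0.png')
cv2.imwrite('pics/top0z.png',cv2.resize(im[180:260,140:390],None,fx=3.2,fy=3.2,interpolation=cv2.INTER_CUBIC))
hsv=cv2.cvtColor(im,cv2.COLOR_BGR2HSV)
m=cv2.inRange(hsv,(5,150,120),(18,255,255))
n,l,s,c=cv2.connectedComponentsWithStats(m)
for i in range(1,n):
    if s[i,4]>10: print(s[i],c[i])
im=cv2.imread('pics/scene0.png')
cv2.imwrite('pics/scene0z.png',cv2.resize(im[150:300,200:480],None,fx=2.8,fy=2.8,interpolation=cv2.INTER_CUBIC))
E
```

```text
[190 205   4  20  73] [191.35616438 214.53424658]
```

View pics/top0z.png

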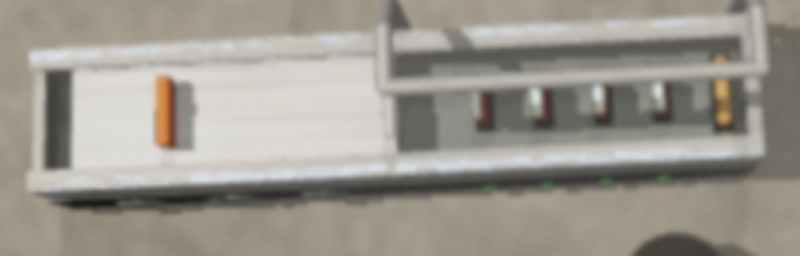

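View pics/scene0z.png

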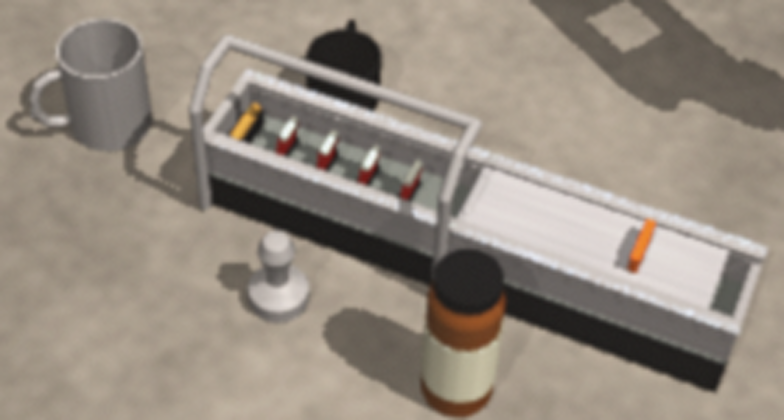

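```bash
python3 - <<'E'
from h import *
z=lambda a:np.array(a)/3.2+[140-.34,180-.34]
P=onz('top',z([[30,51],[28,190],[764,153],[390,170],[390,30]]),.093);print("corners93",P.round(4))
T=onz('top',[[191.36,214.5]],.108);print("tab",T)
print("tabscene",onz('scene',np.array([[646,222]])/2.8+[200,150],.110))
# near edge direction
d=P[1]-P[2];yaw=np.arctan2(d[1],d[0])-np.pi/2;print("yaw near deg",np.degrees(yaw), np.linalg.norm(d))
R=np.array([[np.cos(yaw),-np.sin(yaw)],[np.sin(yaw),np.cos(yaw)]])
# near edge x=-56; left end y=395, right -134
o1=P[1][:2]-R@[-.056,.395];o2=P[2][:2]-R@[-.056,-.134];o3=P[0][:2]-R@[.056,.395]
print(o1,o2,o3)
o=(o1+o2)/2
for t in [T]: print("tab console",R.T@(t[0,:2]-o))
im=cv2.imread('pics/top0.png');im2=cv2.imread('pics/scene0.png')
def W(x,y,zz): return np.r_[o+R@[x,y],zz]
pts=[W(x,y,.093) for x in(-.056,.056) for y in(.395,-.134)]+[W(0,.0656+.033*np.sin(.17)-.044*i,.0925) for i in range(4)]+[W(-.004,.125,.183),W(-.004,-.125,.183),W(0,-.109,.082),W(0,.317,.11),W(.026,-.109,.082),W(-.026,-.109,.082)]
for n,I in(('top',im),('scene',im2)):
    I=cv2.resize(I,None,fx=4,fy=4,interpolation=cv2.INTER_CUBIC)
    for q in proj(n,pts): cv2.circle(I,tuple(((q+.5)*4).astype(int)),3,(255,0,255),-1)
    q=(I[700:1000,580:1560] if n=='top' else I[600:1200,800:1920])
    cv2.imwrite(f'pics/ov_{n}.png',cv2.resize(q,(800,int(800*q.shape[0]/q.shape[1])),interpolation=cv2.INTER_AREA))
E
```

```text
corners93 [[ 0.5485  0.3319  0.093 ]
 [ 0.4468  0.3253  0.093 ]
 [ 0.4795 -0.2019  0.093 ]
 [ 0.4648  0.0646  0.093 ]
 [ 0.5666  0.068   0.093 ]]
tab [[0.50269677 0.22424757 0.108     ]]
tabscene [[0.48434471 0.22201231 0.11      ]]
yaw near deg 3.5403121616924365 0.5281510878431372
[ 0.52712996 -0.065502  ] [ 0.52707754 -0.06465471] [ 0.51702405 -0.06583976]
tab console [-0.0064943   0.29028092]
```

View pics/ov_top.png

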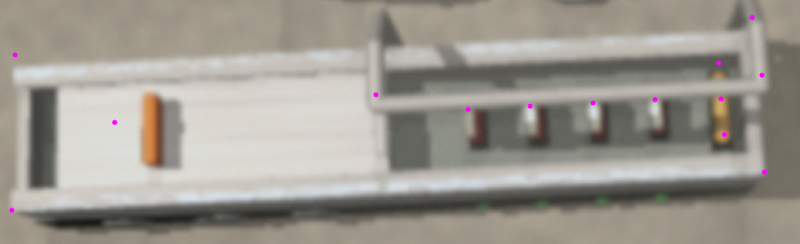

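View pics/ov_scene.png

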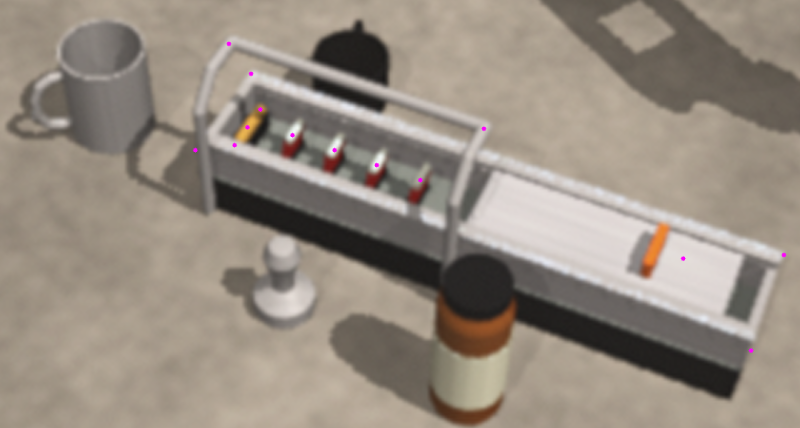

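```bash
cat >> h.py <<'E'
o=np.array([.522,-.065]);yaw=np.radians(3.6)
Rc=np.array([[np.cos(yaw),-np.sin(yaw)],[np.sin(yaw),np.cos(yaw)]])
def W(x,y,zz): return np.r_[o+Rc@[x,y],zz]
E
python3 - <<'E'
from h import *
im=cv2.imread('pics/top0.png');im2=cv2.imread('pics/scene0.png')
pts=[W(x,y,.093) for x in(-.051,.051) for y in(.395,-.134)]+[W(0,.066+.033*np.sin(.17)-.044*i,.0925) for i in range(4)]+[W(-.004,.125,.177),W(-.004,-.125,.177),W(.026,-.109,.082),W(-.026,-.109,.082),W(.025,.29,.11),W(-.025,.29,.11)]
for n,I in(('top',im),('scene',im2)):
    I=cv2.resize(I,None,fx=4,fy=4,interpolation=cv2.INTER_CUBIC)
    for q in proj(n,pts): cv2.circle(I,tuple(((q+.5)*4).astype(int)),3,(255,0,255),-1)
    q=(I[700:1000,580:1560] if n=='top' else I[600:1200,800:1920])
    cv2.imwrite(f'pics/ov2_{n}.png',cv2.resize(q,(800,int(800*q.shape[0]/q.shape[1])),interpolation=cv2.INTER_AREA))
# bystanders
b={'jug':([437,203],.11),'cup':([351,268],.062),'tamper':([320,156],.092),'jar':([235,140],.17)}
for k,(uv,z) in b.items():
    p=onz('top',[uv],z)[0];print(k,p.round(3),'console',(Rc.T@(p[:2]-o)).round(3))
E
```

```text
jug [ 0.534 -0.335  0.11 ] console [-0.005 -0.27 ]
cup [ 0.389 -0.141  0.062] console [-0.138 -0.067]
tamper [ 0.648 -0.067  0.092] console [ 0.125 -0.01 ]
jar [0.66  0.121 0.17 ] console [0.149 0.177]
```

View pics/ov2_top.png

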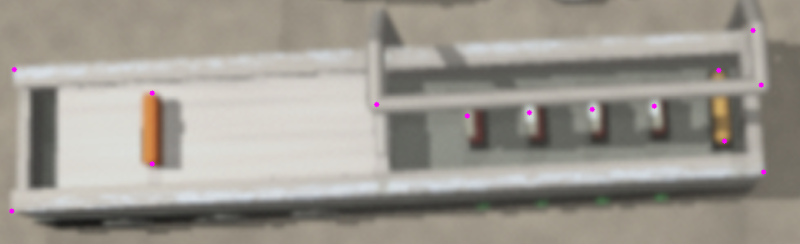

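View pics/ov2_scene.png

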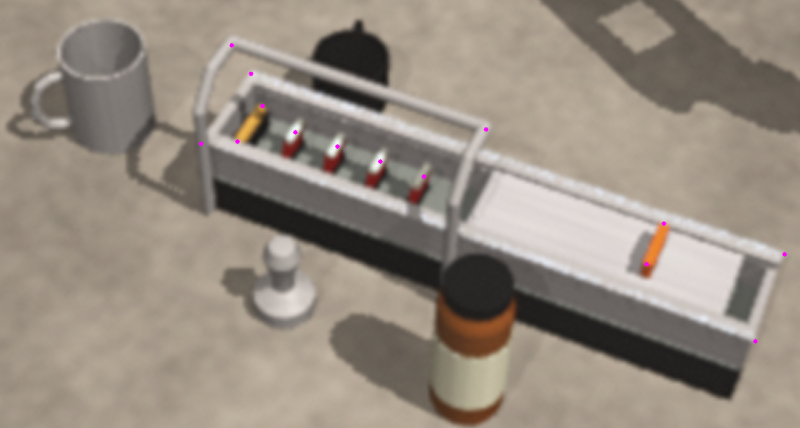

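```bash
cat >> h.py <<'E'
from scipy.spatial.transform import Rotation as Ro
def rot(s): q=s['tcp_rot'];return Ro.from_quat([q[1],q[2],q[3],q[0]])
def target(t=40,sgn=1):
    t=np.radians(t);x=np.r_[Rc@[np.sin(t),0],-np.cos(t)];z=sgn*np.r_[Rc@[0,1.],0]
    return Ro.from_matrix(np.c_[x,np.cross(z,x),z])
def rv(s,T): return (T*rot(s).inv()).as_rotvec()/np.radians(6)
def tcp_for_tip(T,x,y,z): return W(x,y,z)-.017*T.as_matrix()[:,0]
E
python3 - <<'E'
from h import *
s=sense();print(rot(s).as_matrix().round(3), s['position'])
for g in(1,-1):
    T=target(40,g);print(g,rv(s,T),np.linalg.norm(rv(s,T))*6,T.as_matrix().round(3))
    for nm,a in (('start',(.003,.1,.088)),('end',(.003,-.088,.088)),('tabpre',(.0,.32,.1)),('tabend',(.0,.0595,.1))):
        p=tcp_for_tip(T,*a);print(nm,p.round(4),(p-s['position']).round(4))
    print('axis back', -T.as_matrix()[:,0])
E
```

```text
[[-0.001 -0.934  0.358]
 [-0.002  0.358  0.934]
 [-1.     0.    -0.002]] [0.19652125 0.5132079  0.221447  ]
1 [-0.99600663 -6.64406799  3.93058505] 46.7018846765372 [[ 0.642 -0.765 -0.063]
 [ 0.04  -0.048  0.998]
 [-0.766 -0.643 -0.   ]]
start [0.5078 0.0343 0.101 ] [ 0.3113 -0.4789 -0.1204]
end [ 0.5196 -0.1533  0.101 ] [ 0.3231 -0.6665 -0.1204]
tabpre [0.491  0.2537 0.113 ] [ 0.2945 -0.2595 -0.1084]
tabend [ 0.5074 -0.0063  0.113 ] [ 0.3108 -0.5195 -0.1084]
axis back [-0.64151922 -0.04036097  0.76604444]
-1 [  9.02148478  -1.40164348 -24.51912413] 156.9822048516806 [[ 0.642  0.765  0.063]
 [ 0.04   0.048 -0.998]
 [-0.766  0.643  0.   ]]
start [0.5078 0.0343 0.101 ] [ 0.3113 -0.4789 -0.1204]
end [ 0.5196 -0.1533  0.101 ] [ 0.3231 -0.6665 -0.1204]
tabpre [0.491  0.2537 0.113 ] [ 0.2945 -0.2595 -0.1084]
tabend [ 0.5074 -0.0063  0.113 ] [ 0.3108 -0.5195 -0.1084]
axis back [-0.64151922 -0.04036097  0.76604444]
```

>>> drive_tool(targets="0.02 -0.04 0.03 0 0 0 255; 0.04 -0.08 0.04 0 -0.5 0.3 255; 0.06 -0.12 0.04 -0.1 -1.1 0.65 255; 0.08 -0.16 0.04 -0.2 -1.7 1 255; 0.1 -0.2 0.04 -0.3 -2.2 1.3 255; 0.12 -0.24 0.04 -0.4 -2.8 1.65 255; 0.14 -0.28 0.04 -0.5 -3.3 1.96 255; 0.16 -0.32 0.04 -0.6 -4 2.36 255; 0.18 -0.36 0.04 -0.7 -4.7 2.75 255; 0.2 -0.4 0.04 -0.8 -5.4 3.2 255; 0.22 -0.44 0.04 -0.9 -6 3.55 255; 0.234 -0.484 0.04 -1 -6.64 3.93 255; 0.234 -0.484 0.04 -1 -6.64 3.93 255; 0.234 -0.484 0.04 -1 -6.64 3.93 255; 0.234 -0.484 0.04 -1 -6.64 3.93 255; 0.234 -0.484 0.04 -1 -6.64 3.93 255", newtons=20)

```text
time: 1.7
position: [0.4305, 0.0303, 0.2616]
tcp_rot: [-0.631, 0.65, -0.278, -0.32]
force: [0.8, 1.0, -0.5]
opening: 0.003
```

```bash
python3 - <<'E'
from h import *
for n in('wrist','top','scene'):
    f=imaging.grab_frame(n);cv2.imwrite(f'pics/a_{n}.png',f[:,:,::-1])
s=sense();T=target();print(s['joints'].round(3),rv(s,T))
for nm,a in (('start',(.003,.1,.088)),('end',(.003,-.088,.088))):
    p=tcp_for_tip(T,*a);print(nm,(p-s['position']).round(4))
M=rot(s).as_matrix();tip=s['position']+.017*M[:,0];print(tip,proj('top',[tip]),proj('scene',[tip]))
# wrist overlay
c=imaging.calibration('wrist');m=c['mount'];I=cv2.imread('pics/a_wrist.png')
pts=[W(x,y,.093) for x in(-.051,.051) for y in(.395,.1,-.134)]+[W(0,.066+.033*np.sin(.17)-.044*i,.089) for i in range(4)]+[W(.026,-.109,.082),W(-.026,-.109,.082),W(.025,.29,.11),W(-.025,.29,.11),W(-.004,.12,.177),W(-.004,-.12,.177)]
Rw=M@m[:3,:3];tw=s['position']+M@m[:3,3]
P=(np.array(pts)-tw)@Rw
ok=P[:,2]>.02
for q in cv2.projectPoints(P[ok].reshape(-1,1,3),np.zeros(3),np.zeros(3),c['K'],c['dist'])[0].reshape(-1,2):
    if abs(q).max()<2000: cv2.circle(I,tuple(q.astype(int)),2,(255,0,255),-1)
cv2.imwrite('pics/a_wov.png',I)
E
```

```text
[-0.187 -0.729  2.043  0.176  1.152 -1.838] [ 0.00306704 -0.00459556 -0.02729301]
start [ 0.0773  0.0037 -0.1606]
end [ 0.0891 -0.184  -0.1606]
[0.44145021 0.03135206 0.24858669] [[268.66393541 235.25876046]] [[373.02728175 153.54487185]]
```

View pics/a_wov.png

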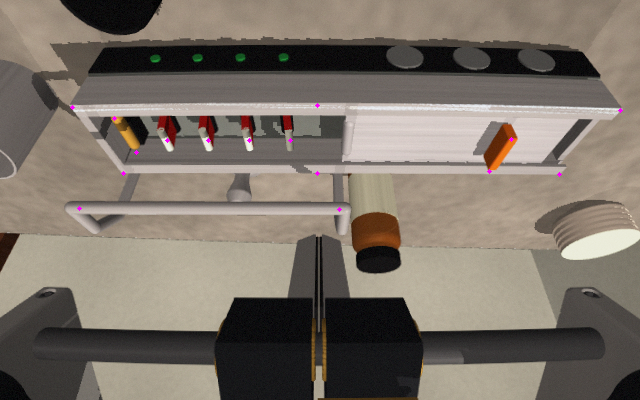

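View pics/a_scene.png

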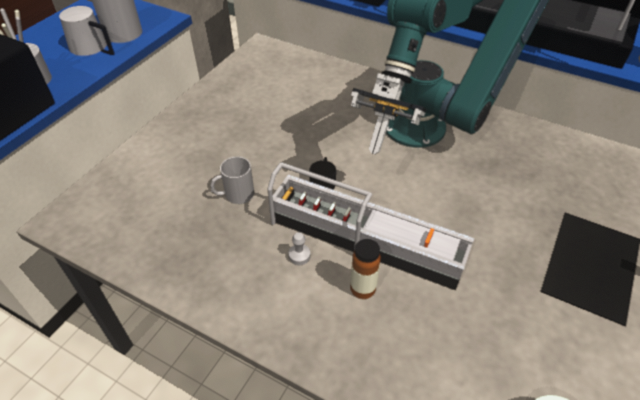

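View pics/a_top.png

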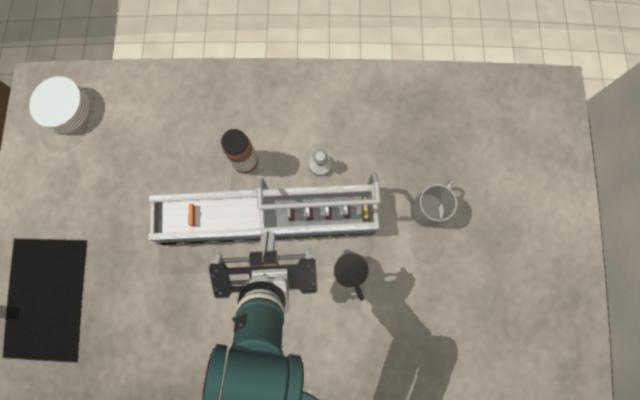

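The overlay of my console pose matches the wrist view: paddle tips at (167,150) to (290,140), ridge (125,135), tab (500,150). The finger is closed and clear. Next it goes in under the bar ahead of paddle 1.

>>> drive_tool(targets="0.008 0 -0.025 0 0 0 255; 0.015 0 -0.05 0 0 0 255; 0.022 0.001 -0.075 0 0 0 255; 0.03 0.001 -0.1 0 0 0 255; 0.04 0.002 -0.115 0 0 0 255; 0.053 0.003 -0.13 0 0 0 255; 0.065 0.003 -0.145 0 0 0 255; 0.077 0.004 -0.159 0 0 0 255; 0.077 0.004 -0.159 0 0 0 255; 0.077 0.004 -0.159 0 0 0 255")

```text
time: 2.85
position: [0.5073, 0.0357, 0.1024]
tcp_rot: [-0.63, 0.65, -0.278, -0.321]
force: [0.4, -0.3, -0.0]
opening: 0.002
```

```bash
python3 - <<'E'
from h import *
for n in('wrist','scene'):
    f=imaging.grab_frame(n);f=f if n=='wrist' else cv2.resize(f[130:270,200:480],None,fx=2.8,fy=2.8,interpolation=cv2.INTER_CUBIC);cv2.imwrite(f'pics/b_{n}.png',f[:,:,::-1])
s=sense();T=target();print(s['joints'].round(3),s['force'],rv(s,T))
for nm,a in (('start',(.003,.1,.088)),('end',(.003,-.088,.088))):
    p=tcp_for_tip(T,*a);print(nm,(p-s['position']).round(4))
E
```

```text
[-0.122 -0.407  2.194  0.195  0.673 -1.869] [-0.16253686 -0.23458172 -0.05425968] [ 0.00495138  0.00966363 -0.03752147]
start [ 0.     -0.0008 -0.0027]
end [ 0.0118 -0.1885 -0.0027]
```

View pics/b_wrist.png

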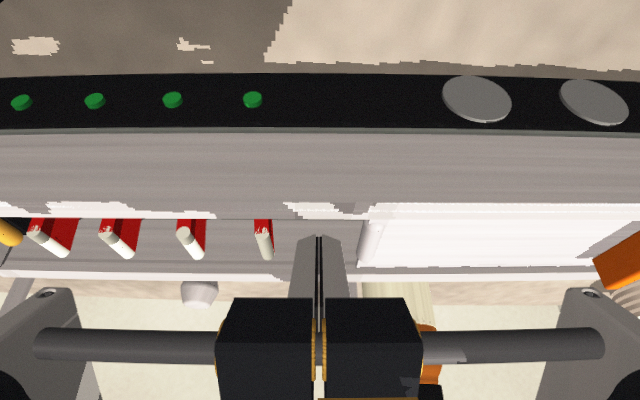

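View pics/b_scene.png

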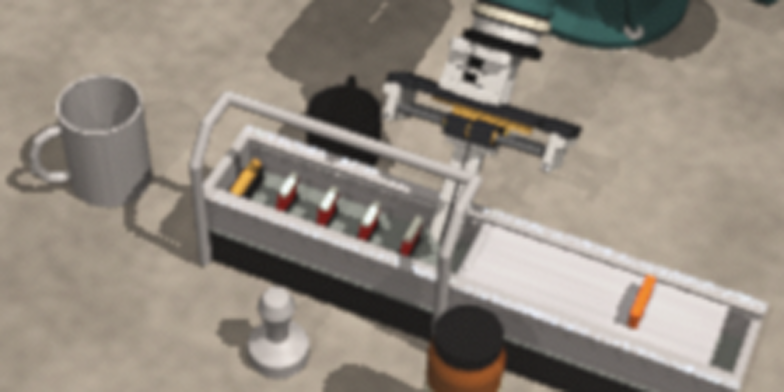

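The fingertip at (318,238) is in the trough between paddle 1 (263,240) and the cover's front edge (368,240). Next is the sweep.

>>> drive_tool(targets="0.001 -0.005 -0.003 0 0 0 255; 0.001 -0.015 -0.003 0 0 0 255; 0.002 -0.025 -0.003 0 0 0 255; 0.002 -0.035 -0.003 0 0 0 255; 0.003 -0.045 -0.003 0 0 0 255; 0.003 -0.055 -0.003 0 0 0 255; 0.004 -0.065 -0.003 0 0 0 255; 0.005 -0.075 -0.003 0 0 0 255; 0.005 -0.085 -0.003 0 0 0 255; 0.006 -0.095 -0.003 0 0 0 255; 0.007 -0.105 -0.003 0 0 0 255; 0.007 -0.115 -0.003 0 0 0 255; 0.008 -0.125 -0.003 0 0 0 255; 0.009 -0.135 -0.003 0 0 0 255; 0.009 -0.145 -0.003 0 0 0 255; 0.01 -0.155 -0.003 0 0 0 255; 0.01 -0.165 -0.003 0 0 0 255; 0.011 -0.175 -0.003 0 0 0 255; 0.012 -0.185 -0.003 0 0 0 255; 0.012 -0.188 -0.003 0 0 0 255")

```text
time: 4.95
position: [0.5227, -0.1494, 0.1049]
tcp_rot: [-0.63, 0.65, -0.282, -0.318]
force: [0.7, 0.8, 0.2]
opening: 0.0
```

```bash
python3 - <<'E'
from h import *
for n in('wrist','scene'):
    f=imaging.grab_frame(n);f=f if n=='wrist' else cv2.resize(f[130:270,200:480],None,fx=2.8,fy=2.8,interpolation=cv2.INTER_CUBIC);cv2.imwrite(f'pics/c_{n}.png',f[:,:,::-1])
s=sense();T=target();print(s['joints'].round(3),s['force'],rv(s,T))
for nm,a in (('end',(.003,-.088,.088)),):
    p=tcp_for_tip(T,*a);print(nm,(p-s['position']).round(4))
E
```

```text
[-0.641 -0.254  2.085  0.585  0.834 -2.566] [ 0.35658911 -0.029659    0.75968737] [ 0.03346575 -0.05284722  0.0355695 ]
end [-0.0029 -0.0047 -0.0034]
```

View pics/c_wrist.png

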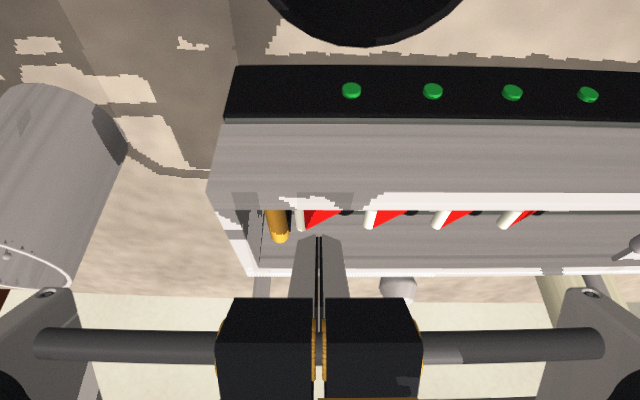

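View pics/c_scene.png

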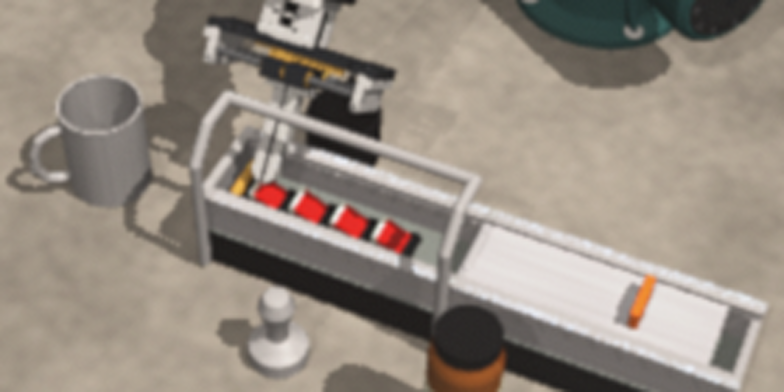

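All four paddles now lie over: in the wrist view their white edges are evenly spaced at x = 297, 369, 438 and 508, and the ridge is untouched. Joint 6 is at its limit here, so I back out along the tool axis and move left.

>>> drive_tool(targets="-0.005 0.003 0.006 0 0 0 255; -0.015 0.008 0.018 0 0 0 255; -0.03 0.012 0.036 0 0 0 255; -0.045 0.018 0.054 0 0 0 255; -0.06 0.024 0.072 0 0 0 255; -0.075 0.03 0.09 0 0 0 255; -0.085 0.05 0.12 0 0 0 255; -0.09 0.09 0.14 0 0 0 255; -0.09 0.13 0.14 0 0 0 255; -0.09 0.17 0.14 0 0 0 255; -0.09 0.21 0.14 0 0 0 255; -0.09 0.25 0.14 0 0 0 255; -0.09 0.29 0.14 0 0 0 255; -0.09 0.33 0.14 0 0 0 255; -0.09 0.37 0.14 0 0 0 255; -0.09 0.4 0.14 0 0 0 255; -0.09 0.405 0.14 0 0 0 255; -0.09 0.405 0.14 0 0 0 255")

```text
time: 6.85
position: [0.4317, 0.257, 0.2441]
tcp_rot: [-0.629, 0.65, -0.282, -0.32]
force: [-0.2, 0.2, -0.7]
opening: 0.006
```

```bash
python3 - <<'E'
from h import *
for n in('wrist','top'):
    f=imaging.grab_frame(n);cv2.imwrite(f'pics/d_{n}.png',f[:,:,::-1])
s=sense();T=target();print(s['joints'].round(3),s['position'],s['force'],rv(s,T))
for nm,a in (('pre',(.0,.325,.1)),('tabend',(0,.0595,.1))):
    p=tcp_for_tip(T,*a);print(nm,(p-s['position']).round(4))
E
```

```text
[ 0.664 -0.419  1.912 -0.425  1.091 -0.876] [0.43229824 0.25527152 0.24437902] [ 0.56081823 -0.2331753  -0.91060972] [ 0.0369478  -0.05371523  0.04609319]
pre [ 0.0584  0.0034 -0.1314]
tabend [ 0.0751 -0.2616 -0.1314]
```

View pics/d_wrist.png

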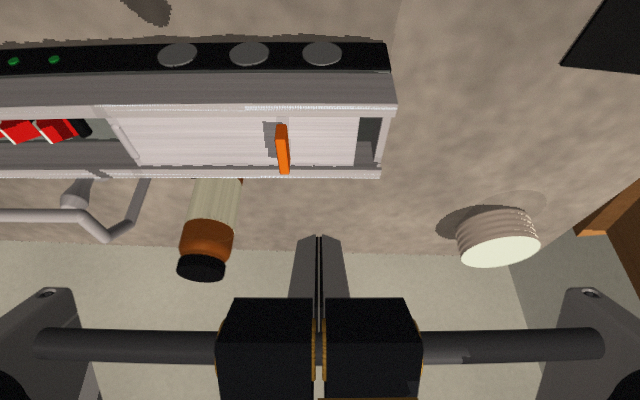

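View pics/d_top.png

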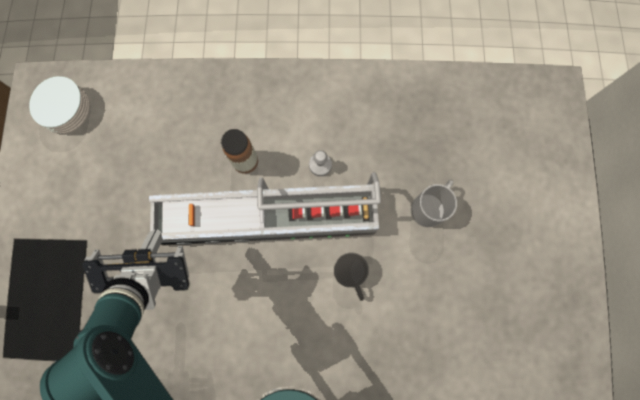

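The four paddles are flat in both views and the tab at (192,214) is still open. I'll lower the fingertip behind the tab.

>>> drive_tool(targets="0.005 0.003 -0.02 0 0 0 255; 0.01 0.003 -0.045 0 0 0 255; 0.015 0.003 -0.07 0 0 0 255; 0.025 0.003 -0.085 0 0 0 255; 0.035 0.003 -0.1 0 0 0 255; 0.047 0.003 -0.117 0 0 0 255; 0.058 0.003 -0.131 0 0 0 255; 0.058 0.003 -0.131 0 0 0 255; 0.058 0.003 -0.131 0 0 0 255")

```text
time: 7.85
position: [0.4906, 0.2567, 0.1137]
tcp_rot: [-0.63, 0.649, -0.283, -0.318]
force: [-0.1, -0.3, 0.1]
opening: 0.001
```

```bash
python3 - <<'E'
from h import *
for n in('wrist','scene'):
    f=imaging.grab_frame(n);f=f if n=='wrist' else cv2.resize(f[150:290,200:480],None,fx=2.8,fy=2.8,interpolation=cv2.INTER_CUBIC);cv2.imwrite(f'pics/e_{n}.png',f[:,:,::-1])
s=sense();T=target();print(s['joints'].round(3),s['position'],s['force'],rv(s,T))
for nm,a in (('pre',(.0,.325,.1)),('tabend',(0,.0595,.1))):
    p=tcp_for_tip(T,*a);print(nm,(p-s['position']).round(4))
E
```

```text
[ 0.573 -0.208  2.028 -0.481  0.756 -0.798] [0.49070301 0.25781074 0.11490762] [0.421839   0.03339824 0.10559437] [ 0.02570597 -0.03545748  0.05724548]
pre [-0.      0.0009 -0.0019]
tabend [ 0.0167 -0.2641 -0.0019]
```

View pics/e_wrist.png

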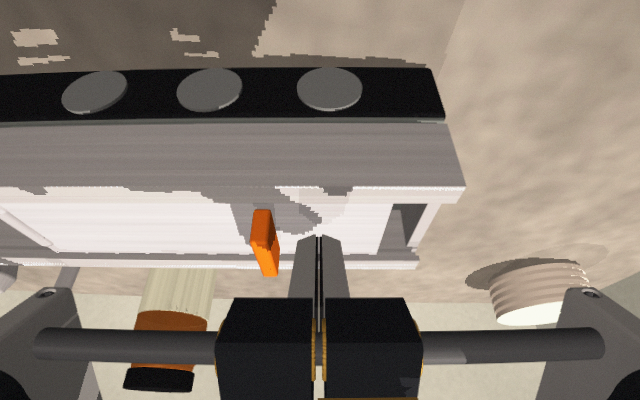

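View pics/e_scene.png

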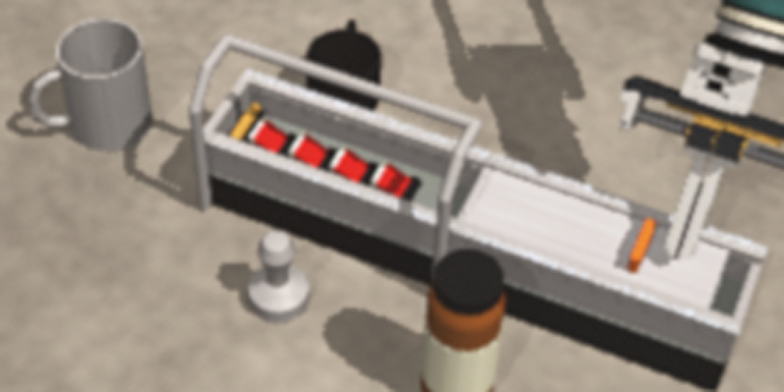

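The fingertip is at (318,238), just behind the tab (265,240) and above the cover. Now I push.

>>> drive_tool(targets="0.001 -0.01 -0.001 0 0 0 255; 0.001 -0.02 -0.001 0 0 0 255; 0.002 -0.03 -0.001 0 0 0 255; 0.003 -0.042 -0.001 0 0 0 255; 0.003 -0.054 -0.001 0 0 0 255; 0.004 -0.066 -0.001 0 0 0 255; 0.005 -0.078 -0.001 0 0 0 255; 0.006 -0.09 -0.001 0 0 0 255; 0.006 -0.102 -0.001 0 0 0 255; 0.007 -0.114 -0.001 0 0 0 255; 0.008 -0.126 -0.001 0 0 0 255; 0.009 -0.138 -0.001 0 0 0 255; 0.009 -0.15 -0.001 0 0 0 255; 0.01 -0.162 -0.001 0 0 0 255; 0.011 -0.174 -0.001 0 0 0 255; 0.012 -0.186 -0.001 0 0 0 255; 0.013 -0.198 -0.001 0 0 0 255; 0.013 -0.21 -0.001 0 0 0 255; 0.014 -0.22 -0.001 0 0 0 255; 0.014 -0.22 -0.001 0 0 0 255")

```text
time: 9.95
position: [0.505, 0.037, 0.1155]
tcp_rot: [-0.631, 0.65, -0.282, -0.316]
force: [-0.1, -0.2, 0.2]
opening: 0.004
```

```bash
python3 - <<'E'
from h import *
for n in('wrist','scene'):
    f=imaging.grab_frame(n);f=f if n=='wrist' else cv2.resize(f[150:290,200:480],None,fx=2.8,fy=2.8,interpolation=cv2.INTER_CUBIC);cv2.imwrite(f'pics/f_{n}.png',f[:,:,::-1])
s=sense();T=target();print(s['joints'].round(3),s['position'],s['force'],rv(s,T))
for nm,a in (('tabend',(0,.0595,.1)),):
    p=tcp_for_tip(T,*a);print(nm,(p-s['position']).round(4))
E
```

```text
[-0.104 -0.427  2.182  0.156  0.703 -1.816] [0.50486571 0.03774433 0.11496497] [-0.62033476  0.35990835 -0.34285165] [ 0.0287285  -0.01846293  0.0606042 ]
tabend [ 0.0025 -0.044  -0.0019]
```

View pics/f_wrist.png

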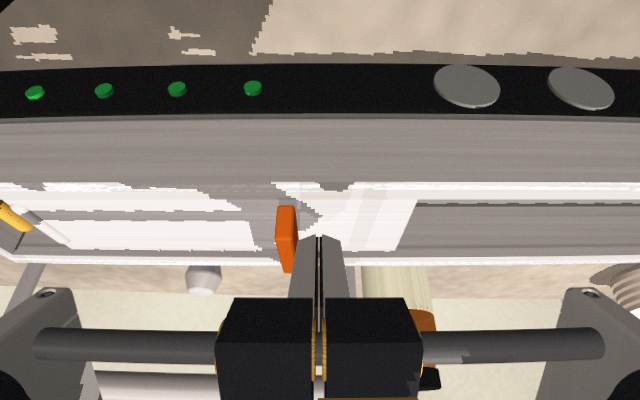

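View pics/f_scene.png

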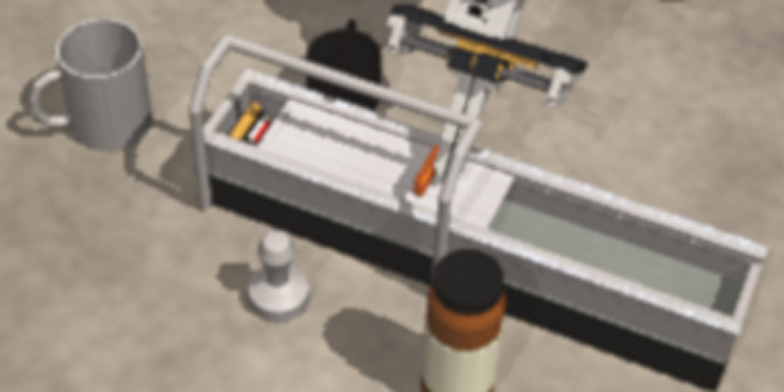

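The cover front has reached paddle 4, with the ridge still uncovered at (245,120). I'll push on over the ridge in small steps.

>>> drive_tool(targets="0.001 -0.006 -0.001 0 0 0 255; 0.001 -0.012 -0.001 0 0 0 255; 0.001 -0.018 -0.001 0 0 0 255; 0.002 -0.024 -0.001 0 0 0 255; 0.002 -0.029 -0.001 0 0 0 255; 0.002 -0.033 -0.001 0 0 0 255; 0.002 -0.037 -0.001 0 0 0 255; 0.003 -0.041 -0.001 0 0 0 255; 0.003 -0.044 -0.001 0 0 0 255; 0.003 -0.046 -0.001 0 0 0 255; 0.003 -0.048 -0.001 0 0 0 255; 0.003 -0.048 -0.001 0 0 0 255")

```text
time: 11.25
position: [0.5078, -0.0076, 0.1139]
tcp_rot: [-0.633, 0.648, -0.28, -0.319]
force: [2.7, 11.5, -0.3]
opening: 0.006
```

```bash
cat > look.py <<'E'
import sys
from h import *
t=sys.argv[1]
for n in('wrist','scene'):
    f=imaging.grab_frame(n);f=f if n=='wrist' else cv2.resize(f[150:290,200:480],None,fx=2.8,fy=2.8,interpolation=cv2.INTER_CUBIC);cv2.imwrite(f'pics/{t}_{n}.png',f[:,:,::-1])
s=sense();T=target();print(s['joints'].round(3),s['position'],s['force'],rv(s,T))
p=tcp_for_tip(T,0,.0595,.1);print('tabend',(p-s['position']).round(4))
E
python3 look.py g
```

```text
[-0.264 -0.418  2.178  0.311  0.737 -2.054] [ 0.50778988 -0.00758666  0.11391615] [ 2.99546564 11.66410067 -0.26370612] [-0.03258463 -0.02298777  0.04263483]
tabend [-0.0004  0.0013 -0.0009]
```

View pics/g_wrist.png

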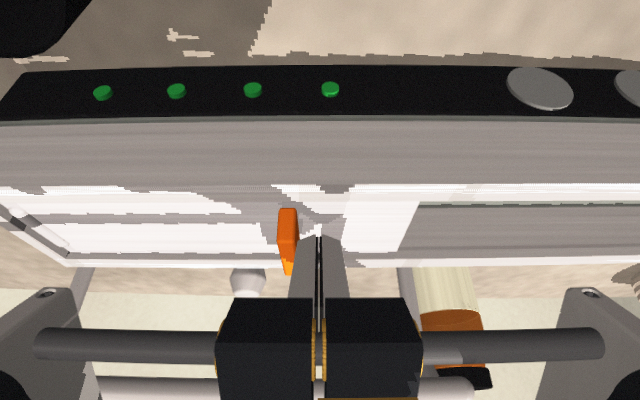

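View pics/g_scene.png

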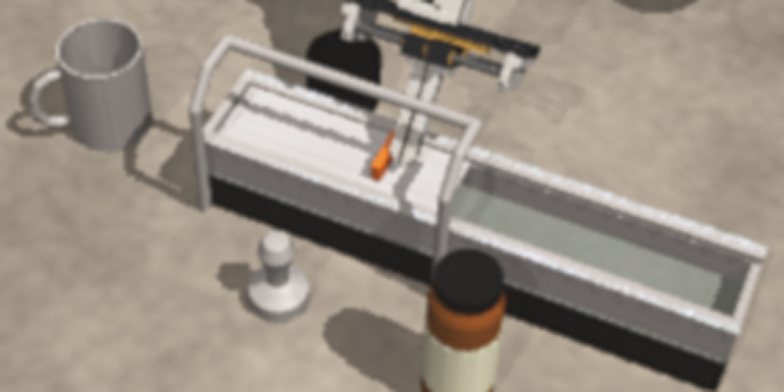

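Contact force is 11.5 N, which could mean the ridge or the stop. I'll push a few mm more and see whether it moves or the force just climbs.

>>> drive_tool(targets="0 -0.003 0 0 0 0 255; 0 -0.004 0 0 0 0 255; 0 -0.005 0 0 0 0 255; 0 -0.006 0 0 0 0 255; 0 -0.006 0 0 0 0 255; 0 -0.006 0 0 0 0 255")

```text
time: 11.95
position: [0.5077, -0.0079, 0.1141]
tcp_rot: [-0.636, 0.644, -0.277, -0.322]
force: [4.4, 22.0, 0.9]
opening: 0.002
```

```bash
python3 look.py i
```

```text
[-0.279 -0.417  2.177  0.34   0.747 -2.082] [ 0.50767504 -0.00787638  0.11405956] [ 5.2071266  21.62245807  1.69992536] [-0.15643135 -0.02982648  0.00103361]
tabend [-0.0003  0.0016 -0.001 ]
```

View pics/i_wrist.png

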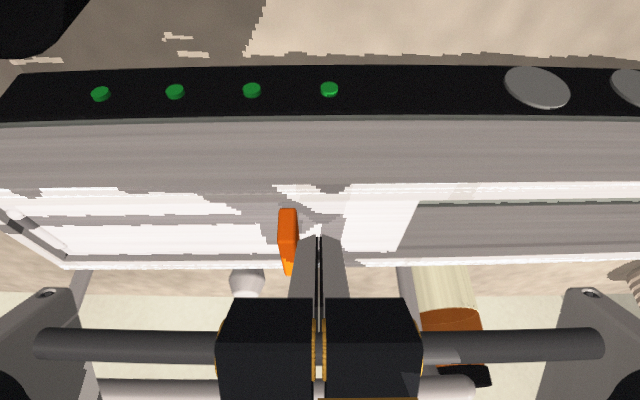

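The force doubled to 22 N with no motion. The ridge needs only 8–10 N, so the cover is at its stop. Now I back off and retract.

>>> drive_tool(targets="0 0.003 0 0 0 0 255; 0 0.01 0 0 0 0 255; 0 0.02 0 0 0 0 255; -0.012 0.02 0.015 0 0 0 255; -0.025 0.02 0.03 0 0 0 255; -0.04 0.02 0.048 0 0 0 255; -0.055 0.02 0.066 0 0 0 255; -0.075 0.02 0.09 0 0 0 255; -0.085 0.05 0.13 0 0 0 255; -0.09 0.09 0.15 0 0 0 255; -0.09 0.13 0.15 0 0 0 255; -0.09 0.17 0.15 0 0 0 255; -0.09 0.21 0.15 0 0 0 255; -0.09 0.25 0.15 0 0 0 255; -0.09 0.25 0.15 0 0 0 255; -0.09 0.25 0.15 0 0 0 255")

```text
time: 13.65
position: [0.4174, 0.2426, 0.2633]
tcp_rot: [-0.635, 0.645, -0.277, -0.323]
force: [-0.2, -0.4, 0.3]
opening: 0.005
```

```bash
python3 look.py j; python3 - <<'E'
from h import *
f=imaging.grab_frame('top')[:,:,::-1].copy();cv2.imwrite('pics/j_top.png',f)
m=cv2.inRange(cv2.cvtColor(f,cv2.COLOR_BGR2HSV),(5,150,120),(18,255,255))
n,l,s,c=cv2.connectedComponentsWithStats(m)
for i in range(1,n):
    if s[i,4]>10: print(s[i],c[i], Rc.T@(onz('top',[c[i]],.108)[0,:2]-o))
cv2.imwrite('pics/j_topz.png',cv2.resize(f[120:300,140:480],None,fx=2.3,fy=2.3,interpolation=cv2.INTER_CUBIC))
E
```

```text
[ 0.642 -0.489  1.918 -0.388  1.128 -0.922] [0.41799535 0.24074389 0.26394144] [-0.85530151 -0.56090773  0.1658625 ] [-0.14840784 -0.02903506  0.01908051]
tabend [ 0.0894 -0.247  -0.1509]
```

View pics/j_topz.png

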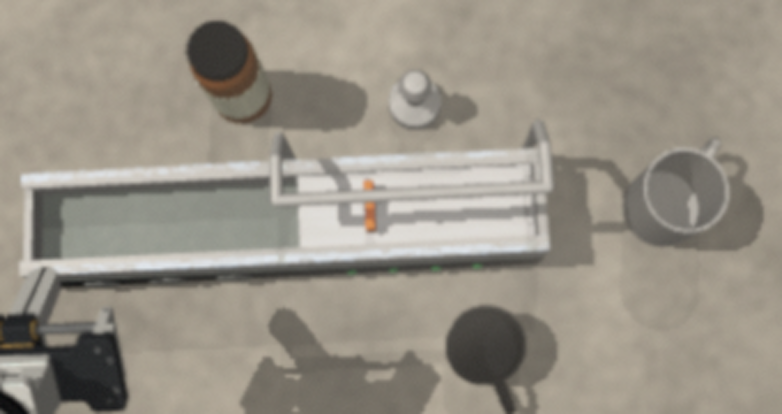

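View pics/j_scene.png

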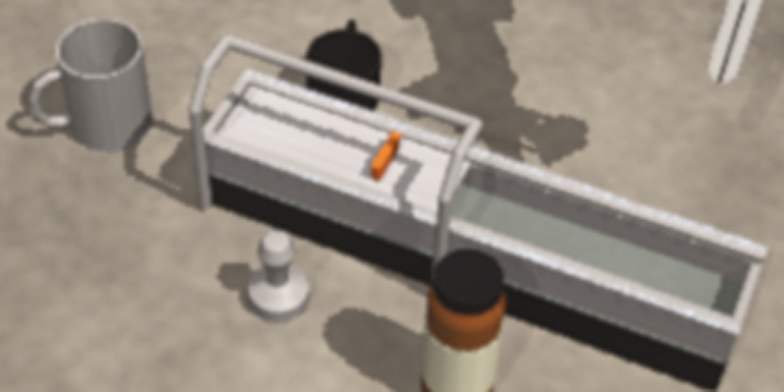

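```bash
python3 - <<'E'
from h import *
print(Rc.T@(onz('top',[[300.2,209]],.108)[0,:2]-o), proj('top',[W(0,.042,.108)]))
from station import job
print(job.finish_job())
E
```

```text
[-0.00135511  0.04206692] [[300.20228312 208.40956594]]
the job is handed in; nothing more can be done
None
```

The job is done and handed in at about 14 s of the 51 s allowed. The hand-in call gives no verdict, so the result rests on my own checks.

**What I did:** With the fingers shut and the tool tilted 40°, I went in under the guard bar beside the open cover. I drew the finger along the row in one pass, at about 83 to 86 mm above the counter, which laid paddles 1 to 4 flat. I then backed out, set the finger behind the orange tab, and pushed the cover over the ridge to its stop.

**Last checks:**
- **Paddles:** The wrist, scene and top views after the sweep all showed the four lying over evenly. They are now hidden under the cover, so I could not check them again at the end.
- **Cover:** The push force rose from 11.5 N to 22 N with no further movement, well above the ridge's 8 to 10 N. After I backed off, the tab measured at console y +42 mm, which is its fully home position.
- **Bystanders:** The jug, cup, tamper and jar stand upright and look unmoved in the pictures. I did not measure their positions again at the end.
- **Arm:** It is clear of everything, with wrist force at about zero.

**Came up short:** At the end of the sweep the last joint came to -2.566 rad, just inside its 2.57 limit. The finger therefore stopped about 5 mm short of the planned point, but paddle 4 had already dropped.

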